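# Slide the butter board out until its handle overhangs the table edge

### The arm

A 6-joint arm with a two-finger parallel gripper is mounted at the origin on the work surface; the furniture and walls round the work are solid. World frame = base frame: x ahead of the robot, y to its left, z up, the work surface at z = 0. Lengths are in m, angles in rad, forces in N, time in s.
With the tool pointing down it reaches from about 0.375 to 0.9 m from the base axis. Payload 3.1 kg.
Tool frame: the origin (TCP) lies at the very end of the fingers, on their centre line; the grasp point (between the pads) lies 19 mm behind it (manip.grasp_offset is the distance from the TCP to the grasp point, in m); x points along the fingers, z is the direction in which the jaws open and shut, and the axes are right-handed (so a half turn about x gives the same grasp; the last joint's range is limited). The gripper opens to 85 mm and grips with 20 to 120 N. Pads are 22 mm wide; open, the fingers measure 114 mm over their backs; the gripper's body (76 mm by 85 mm) begins 54 mm behind the grasp point. The pads swing forward as they close: fully open they stand 13 mm farther back than shut.
Start: joints at [-1.379, 0.527, 1.433, -0, 1.181, -0.178], TCP at [0.226, -0.583, 0.231] pointing down, gripper open.
Joint ranges: [-3.08, 3.08], [-0.75, 2.2], [0.22, 2.44], [-1.43, 4.57], [0, 2.65], [-2.85, 2.85]. Speed limits (rad/s): [2.79, 2.79, 3.14, 3.14, 3.14, 3.14].

### API

Orientations are given as a unit quaternion [x, y, z, w].
In Python, from station import manip gives the robot as it stands.
- The arm moves only by the tool send_rows, never from a script. Its argument "steps" is a list that holds one entry, the list of rows, each a list of 5 numbers: the closure, from 0 (fully open) to 1 (shut), then the shift along the world's x, y, z in m, then the turn about the world's z in rad. A call has 1 to 8 rows; each row is the pose to reach, as a shift and turn from the pose commanded when the call began; what a row does not reach only later rows make up. A row lasts 1/8 s, in which the tool goes at most 62.5 mm and 10.7 degrees, less where a joint would pass 70% of its speed; a pose out of reach is approached as far as the arm can. A call with a gripper value outside its range is refused whole. The fingers move at their own pace and stop on an object; "grip_force" is the grip in N (left out, the last holds). Time passes only in rows, so rows that repeat a pose let the fingers close. It gives the time, the measured TCP pose, the force and the opening at its end, in the units of the state.
- manip.sense(): the state, without advancing time (a new reading comes with each control period).
- manip.snapshot(name): name is "scene" or "top" or "wrist"; returns the picture (384x512x3 uint8, red, green, blue); there is no depth.
- manip.camera_params(name): a dict with "fx", "fy", "cx", "cy" (pixels), "D" ([k1, k2, p1, p2, k3] as OpenCV has them; the pictures are not rectified), "T" (4x4, takes a point from camera to world coordinates); the wrist camera has in their place "tool_from_camera" (4x4, takes a point from camera to tool coordinates, whose origin is the TCP and whose axes are the tool frame's). Camera axes: x right, y down, z forward; pixel columns grow to the right and rows downward; lengths in m; the calibration is good to about 2 mm. A picture is of the moment at which its call begins: read the wrist's pose just before it. camera_params takes no time and is no camera call.
- manip.sign_off(): hands the job in, once; it reports no verdict.
The state is a dict: "t": time; "q": joint angles; "qd": joint speeds; "tau": joint torques, N m; "tcp_pos": TCP position; "tool_rot": TCP orientation; "force": force on the tool from outside, world axes, zero at the start; "ft_torque": the same for the moment, N m; "finger_gap": opening from 0.0 (shut) to 1.0 (fully open).
Only numpy, scipy, OpenCV 4.12 (cv2) and the standard library are available. Lean on these libraries where they do the work, as an engineer would, in place of code of your own. Each camera call takes 0.05 s, during which the arm holds its last target.

### The job

The butter board is to be carried out, but it lies too flat for a hand to get round its handle: with the fingertips, first push the round biscuit cutter that lies in front of the handle well out of the board's way, still on the table, then push the board toward the left-hand table edge until its shoulders, where the handle begins, are level with the edge to within a centimetre and the whole handle sticks straight out, square to the edge. Push only and lift nothing: the butter rides along on the board untouched, the board must not run into the cutter, and the mug and the other two cutters stay where they are.

Things in the scene. Friction and masses are not known exactly. Their poses are not given: they have to be found in the camera images.
- board: Wooden paddle board, 9 mm thick, flat and loose, about 0.4 kg. Blade 120 mm (x) by 160 mm (y), corners rounded at 20 mm; a handle about 30 mm wide and 90 mm long leaves the middle of its +y end. Origin: centre of the blade's underside; y along the handle toward its tip, z up: back end of the blade at y = -80 mm, shoulders at +80, handle tip at +170. It starts pointing roughly at the left-hand table edge.
- shoulder (a point): On the board's top face (9 mm up), on its centre line, where the handle leaves the blade; in line with both straight shoulders of the blade. Axes as the board's.
- handle_tip (a point): On the board's top face, at the free end of the handle, which has a hanging hole.
- table_edge (a point): A point on the left-hand edge of the table top, at table-top height. The edge is straight and runs along world x through this point (the table lies on the -y side, empty air on the +y side). Axes are the world's. The table's far edge is at world x = 0.63.
- butter: Block of butter, 72 mm (x) by 104 mm (y) by 40 mm high, 0.23 kg, lying loose on the middle of the blade, long side along the board, 13 mm or more of bare board round it. Origin: centre of its underside. It rides along by friction when the board is pushed gently.
- round_cutter: Plain round tin biscuit cutter, an open ring 57 mm in diameter and 24 mm high, 22 g, lying on the table 16 to 48 mm in front of the tip of the board's handle. Origin: centre of its underside.
- star_cutter: Star-shaped tin biscuit cutter, 61 x 58 x 24 mm, on the table to the right on the robot's side of the board; not to be moved. Origin: centre of its underside.
- heart_cutter: Heart-shaped tin biscuit cutter, 50 x 55 x 24 mm, on the table on the robot's side of the board; not to be moved. Origin: centre of its underside.
- mug: Dark enamel mug, 88 mm across the body and 80 mm high, its handle stands out 25 mm toward its -y, on the table behind the blade's back end, toward the far edge; not to be moved. Origin: centre of its underside, handle included.

How it is judged:
On the way:
1. the round cutter has been pushed aside, and lies still, before the board is moved (distance of round_cutter from where it was at the start of the episode above 0.06 m and linear speed of round_cutter below 0.02 m/s and distance of board from where it was at the start of the episode below 0.02 m), for 0.2 s.
At the end, for the whole second after the job is handed in: The board's shoulders are within 12.5 mm of the table's left-hand edge, the handle outside, square to the edge within 6 degrees (0.1 rad); the board lies flat and at rest with the butter still on the middle of its blade; the round cutter lies flat on the table, at rest and clear of the board (y of shoulder in the frame of table_edge between -0.0125 and 0.0125 m and angle between the y axis of board and the y axis of table_edge, either way round below 0.1 rad and y of handle_tip in the frame of table_edge above 0.06 m and angle between board's own z axis and vertical below 0.05 rad and height (world z) of board between -0.004 and 0.004 m and linear speed of each of board, round_cutter below 0.01 m/s and x of butter in the frame of board between -0.03 and 0.03 m and y of butter in the frame of board between -0.035 and 0.035 m and angle between each of butter, round_cutter's own z axis and vertical below 0.1 rad and height (world z) of round_cutter between -0.004 and 0.004 m and contact force between round_cutter and board below 0.02 N); the robot touches nothing.
It fails at once if the board runs into the round cutter (contact force between board and round_cutter above 0.05 N).
It fails at once if the board is lifted, tipped or falls off (height (world z) of board above 0.012 m or height (world z) of board below -0.015 m or angle between board's own z axis and vertical above 0.12 rad).
It fails at once if the round cutter is lifted, tipped over or falls off the table (height (world z) of round_cutter above 0.012 m or height (world z) of round_cutter below -0.015 m or angle between round_cutter's own z axis and vertical above 0.4 rad).
It fails at once if the robot touches the butter (contact force between any of the arm, the fingers and butter above 0.2 N).
It fails at once if the mug or one of the other cutters is moved (distance of any of star_cutter, heart_cutter, mug from where it was at the start of the episode above 0.015 m).
It also fails if it takes over 67 s, if anything falls off the work surface, if the arm or the gripper's body presses on something with over 40 N, if the wrist force passes 120 N, or if a joint passes its speed limit or range.

## Working session

There is one attempt and no reset: what is moved stays moved. The work goes in short steps, Python scripts to look and compute and a tool call to move; the robot and the scene stay as the last step left them, time stands still between calls to the robot, and variables do not carry over. Pictures are saved under pics/ and viewed, and the job is handed in when it is done.

Besides the shell and the picture viewer there is one more tool, called by a JSON object that holds its "method" and its "body". send_rows: Moves the arm, as the interface text tells. Its arguments: {"type":"object","properties":{"steps":{"type":"array","items":{"type":"array","items":{"type":"array","items":{"type":"number"}}}},"grip_force":{"type":"number"}},"required":["steps"]}

```bash
ls; mkdir -p pics; python3 - <<'E'
from station import manip
import cv2
s=manip.sense()
print({k:s[k] for k in s})
for n in ("scene","top","wrist"):
    im=manip.snapshot(n); cv2.imwrite(f"pics/{n}0.png",im[:,:,::-1])
    print(n,manip.camera_params(n))
E
```

```text
pics
{'t': 0.0, 'q': array([-1.37947384e+00,  5.28465823e-01,  1.43391676e+00, -1.93374027e-06,
        1.18144572e+00, -1.78507828e-01]), 'qd': array([-0.00026632,  0.00066017,  0.00073405, -0.00013668,  0.00123948,
        0.00135683]), 'tau': array([-6.42633095e-04, -4.42354882e+01, -1.78024006e+01, -3.14472090e-04,
        8.40545457e-03,  2.95379870e-06]), 'tcp_pos': array([ 0.22579068, -0.58199856,  0.23032927]), 'tool_rot': array([ 0.40009876,  0.5839702 , -0.39898902,  0.58284435]), 'force': array([ 1.32295473, -1.15211201,  0.16226682]), 'ft_torque': array([ 0.04924934, -0.00463412, -0.0322782 ]), 'finger_gap': 0.9969381146451521}
scene {'fx': 495.92064667348217, 'fy': 495.92064667348217, 'cx': 247.60474606428346, 'cy': 192.39401913694897, 'D': array([-0.21972923,  0.        ,  0.        ,  0.        ,  0.        ]), 'T': array([[ 0.50294332, -0.51073418,  0.69727944, -0.43132882],
       [-0.86427207, -0.28873593,  0.41190453, -0.65607337],
       [-0.0090441 , -0.80980378, -0.5866311 ,  0.78133568],
       [ 0.        ,  0.        ,  0.        ,  1.        ]])}
top {'fx': 
[... 275 characters left out ...]
 0.01494663, -0.1560486 ],
       [-0.01581378, -0.12114608, -0.99250872,  1.04238152],
       [ 0.        ,  0.        ,  0.        ,  1.        ]])}
wrist {'fx': 264.4921966145989, 'fy': 264.4921966145989, 'cx': 254.12600187076433, 'cy': 188.35007112822478, 'D': array([-0.01760351,  0.        ,  0.        ,  0.        ,  0.        ]), 'tool_from_camera': array([[-3.93178964e-04, -2.74615584e-01,  9.61554016e-01,
        -1.42126440e-01],
       [ 4.21358058e-04, -9.61554051e-01, -2.74615422e-01,
         6.97936103e-02],
       [ 9.99999834e-01,  2.97185526e-04,  4.93774315e-04,
         3.28135846e-04],
       [ 0.00000000e+00,  0.00000000e+00,  0.00000000e+00,
         1.00000000e+00]])}
```

View pics/top0.png

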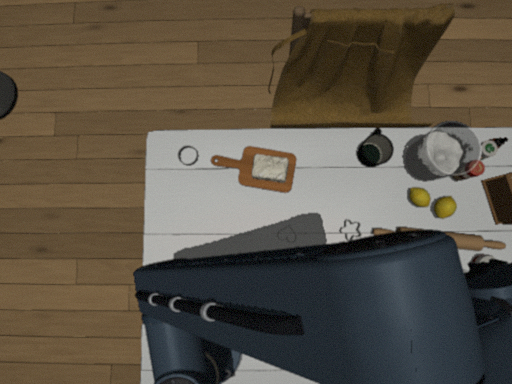

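View pics/scene0.png

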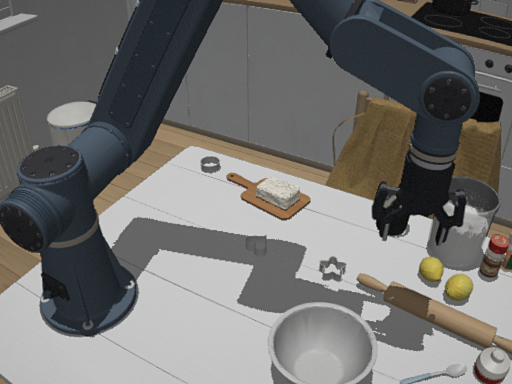

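The top view (image up = +x, left = +y) shows the table's left edge at column ~146. The round cutter is at (188,155), the handle tip at (213,160) and the board blade at (267,170) with the butter on it. The mug is at (374,150), the star at (350,230) and the heart at (287,235), in shadow. Next I'll measure these positions.

```bash
cat > h.py <<'E'
import numpy as np, cv2
from station import manip
def cam(n):
    p=manip.camera_params(n); K=np.array([[p['fx'],0,p['cx']],[0,p['fy'],p['cy']],[0,0,1]]); return p,K
def wristT(s):
    from scipy.spatial.transform import Rotation as R
    T=np.eye(4);T[:3,:3]=R.from_quat(s['tool_rot']).as_matrix();T[:3,3]=s['tcp_pos'];return T
def rays(n,px,s=None):
    p,K=cam(n); T=p['T'] if n!='wrist' else wristT(s)@p['tool_from_camera']
    u=cv2.undistortPoints(np.array(px,float).reshape(-1,1,2),K,np.asarray(p['D'])).reshape(-1,2)
    d=np.c_[u,np.ones(len(u))]@T[:3,:3].T
    return T[:3,3],d
def plane(n,px,z,s=None):
    o,d=rays(n,px,s); return o+d*((z-o[2])/d[:,2])[:,None]
def proj(n,P,s=None):
    p,K=cam(n); T=p['T'] if n!='wrist' else wristT(s)@p['tool_from_camera']
    Ti=np.linalg.inv(T); r,_=cv2.Rodrigues(Ti[:3,:3])
    return cv2.projectPoints(np.array(P,float).reshape(-1,3),r,Ti[:3,3],K,np.asarray(p['D']))[0].reshape(-1,2)
def tri(pa,pb,na='top',nb='scene'):
    o1,d1=rays(na,[pa]);o2,d2=rays(nb,[pb]);d1=d1[0]/np.linalg.norm(d1);d2=d2[0]/np.linalg.norm(d2)
    A=np.c_[d1,-d2];t=np.linalg.lstsq(A,o2-o1,rcond=None)[0]
    a=o1+t[0]*d1;b=o2+t[1]*d2;return (a+b)/2,np.linalg.norm(a-b)
E
python3 - <<'E'
import cv2
t=cv2.imread('pics/top0.png');s=cv2.imread('pics/scene0.png')
cv2.imwrite('pics/top0z.png',cv2.resize(t[120:220,140:300],None,fx=5,fy=5,interpolation=cv2.INTER_CUBIC))
cv2.imwrite('pics/scene0z.png',cv2.resize(s[145:225,185:325],None,fx=5.5,fy=5.5,interpolation=cv2.INTER_CUBIC))
E
python3 - <<'E'
from h import *
im=cv2.imread('pics/top0.png')
hsv=cv2.cvtColor(im,cv2.COLOR_BGR2HSV)
m=((hsv[...,0]<18)&(hsv[...,1]>110)&(hsv[...,2]>60)).astype(np.uint8)
m[:135]=0;m[220:]=0;m[:,:150]=0;m[:,320:]=0
cs=cv2.findContours(m,cv2.RETR_EXTERNAL,cv2.CHAIN_APPROX_NONE)[0]
c=max(cs,key=cv2.contourArea)[:,0,:].astype(float)
P=plane('top',c,0.009)[:,:2]
hull=cv2.convexHull(c.astype(np.float32))
tip=P[P[:,1].argmax()];print('n',len(c),'bbox',c.min(0),c.max(0),'tipY',P[:,1].max(),tip)
# far-edge blade points: fit rect to blade
e=plane('top',[[146.5,y] for y in (140,200,260)],0.0);
g=im[:,:,:].astype(int).sum(2)
for y in (140,160,185,205,225):
    r=g[y,130:165]; k=np.diff(r).argmax(); print(y,130+k+.5,plane('top',[[130+k+1,y]],0)[0])
cv2.drawContours(im,[c.astype(int).reshape(-1,1,2)],-1,(0,255,0),1)
cv2.imwrite('pics/top0c.png',cv2.resize(im[120:220,140:300],None,fx=5,fy=5,interpolation=cv2.INTER_NEAREST))
E
```

```text
n 217 bbox [212. 147.] [295. 191.] tipY -0.02075167312564899 [ 0.53969823 -0.02075167]
140 146.5 [0.59924624 0.17829368 0.        ]
160 145.5 [0.537678   0.17931101 0.        ]
185 144.5 [0.46198671 0.17993685 0.        ]
205 143.5 [0.4023751  0.18113078 0.        ]
225 143.5 [0.34351056 0.17942372 0.        ]
```

View pics/top0z.png

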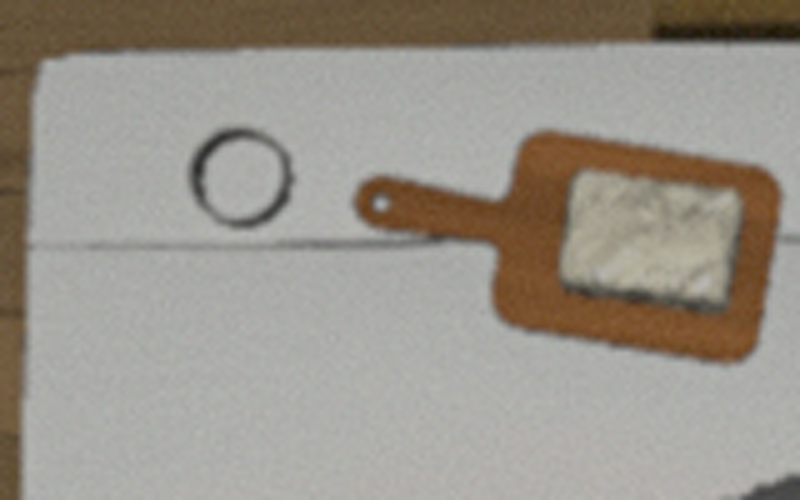

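View pics/scene0z.png

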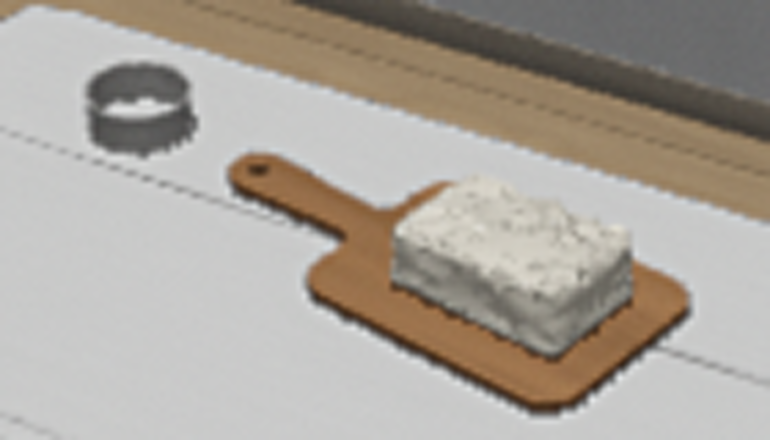

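View pics/top0c.png

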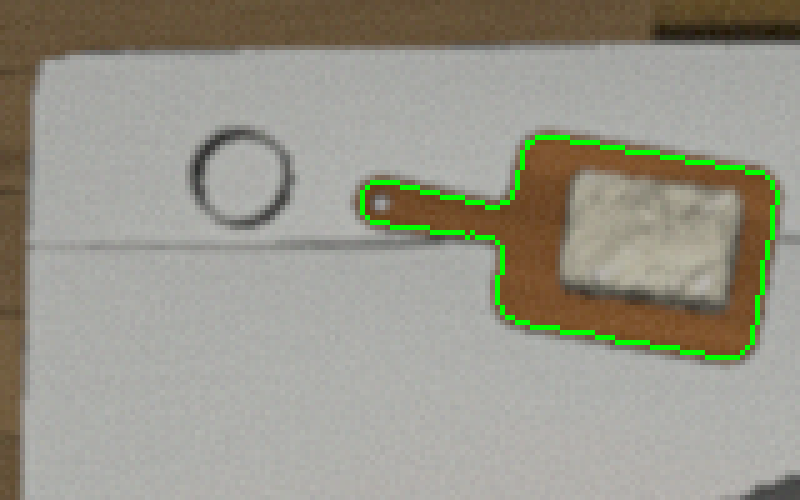

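```bash
cat >> h.py <<'E'
def boardmask(im,x0=60,x1=330,y0=128,y1=260):
    hsv=cv2.cvtColor(im,cv2.COLOR_BGR2HSV)
    m=((hsv[...,0]<18)&(hsv[...,1]>110)&(hsv[...,2]>60)).astype(np.uint8)
    z=np.zeros_like(m);z[y0:y1,x0:x1]=m[y0:y1,x0:x1]
    return z
def boardpose(im,**k):
    z=boardmask(im,**k)
    big=cv2.resize(z,None,fx=4,fy=4,interpolation=cv2.INTER_LINEAR)
    m=cv2.morphologyEx(z,cv2.MORPH_CLOSE,np.ones((3,3),np.uint8))
    cs=cv2.findContours(m,cv2.RETR_EXTERNAL,cv2.CHAIN_APPROX_NONE)[0]
    c=max(cs,key=cv2.contourArea); f=np.zeros_like(m); cv2.drawContours(f,[c],-1,1,-1)
    ys,xs=np.nonzero(f); P=plane('top',np.c_[xs,ys],0.009)[:,:2]
    # blade: morphological opening removes the handle
    o=cv2.morphologyEx(f,cv2.MORPH_OPEN,cv2.getStructuringElement(cv2.MORPH_ELLIPSE,(19,19)))
    ys,xs=np.nonzero(o); B=plane('top',np.c_[xs,ys],0.009)[:,:2].astype(np.float32)
    (cx,cy),(w,h),a=cv2.minAreaRect(B*1000); C=B.mean(0)
    box=cv2.boxPoints(((cx,cy),(w,h),a))/1000
    # axis via handle: pixels not in blade
    ys,xs=np.nonzero((f==1)&(cv2.dilate(o,np.ones((3,3)))==0)); H=plane('top',np.c_[xs,ys],0.009)[:,:2]
    e1=(box[1]-box[0]);e2=(box[2]-box[1]); L=e1 if np.linalg.norm(e1)>np.linalg.norm(e2) else e2
    L=L/np.linalg.norm(L); L=L if L@(H.mean(0)-C)>0 else -L
    d=H.mean(0)-C; 
    T=P@L
    return dict(C=C,rect=(cx,cy,w,h),axis_rect=L,ang_rect=np.degrees(np.arctan2(-L[0],L[1])),ang_h=np.degrees(np.arctan2(-d[0],d[1])),tip=T.max()-C@L,back=T.min()-C@L,box=box,f=f,o=o)
E
python3 - <<'E'
from h import *
im=cv2.imread('pics/top0.png')
b=boardpose(im)
for k in b:
    if k not in 'fo':print(k,b[k])
# cutter centre: two views: top rim z=.024, zoom centre (242,177) 
print('cutter top',plane('top',[[140+242/5-.4,120+177/5-.4]],0.012))
for z in(0,.024):print(plane('scene',[[185+138/5.5,145+(90 if z else 128)/5.5]],z))
print('tri hole tip',tri([140+380/5-.4,120+203/5-.4],[185+258/5.5-.4,145+170/5.5-.4]))
print('tri butter corner far-left top',tri([140+573/5-.4,120+172/5-.4],[185+480/5.5-.4,145+178/5.5-.4]))
print('tri butter corner near-left',tri([140+565/5-.4,120+287/5-.4],[185+392/5.5-.4,145+240/5.5-.4]))
print('far edge',plane('top',[[148,131],[250,129]],0))
print('mug, star, heart',plane('top',[[374,150],[350,230],[287,235]],0.02))
E
```

```text
C [0.4371753  0.30700508]
rect (441.76361083984375, 310.80218505859375, 397.3851623535156, 256.7845764160156)
axis_rect [0.9994507  0.03314297]
ang_rect -88.1007
ang_h -95.5511256239246
tip 0.2053772231535299
back -0.19530270872142058
box [[0.23892488 0.43253866]
 [0.2474355  0.17589518]
 [0.64460236 0.18906571]
 [0.6360917  0.44570917]]
cutter top [[0.5488704  0.05020977 0.012     ]]
[[0.54669027 0.04659949 0.        ]]
[[0.54678495 0.04516564 0.024     ]]
tri hole tip (array([ 0.53389087, -0.03263291,  0.00839821]), np.float64(0.0029295036437785677))
tri butter corner far-left top (array([ 0.54716589, -0.14944   ,  0.03414874]), np.float64(0.008197334554629794))
tri butter corner near-left (array([ 0.47811924, -0.14216986,  0.0376519 ]), np.float64(0.002814086746845149))
far edge [[ 0.62724411  0.17617062  0.        ]
 [ 0.62943194 -0.13349287  0.        ]]
mug, star, heart [[ 0.55715775 -0.49676697  0.02      ]
 [ 0.32518869 -0.4171487   0.02      ]
 [ 0.31252149 -0.23749395  0.02      ]]
```

```bash
python3 - <<'E'
from h import *
im=cv2.imread('pics/top0.png')
b=boardpose(im,x0=150,y0=135)
for k in b:
    if k not in 'fo':print(k,b[k])
hsv=cv2.cvtColor(im,cv2.COLOR_BGR2HSV)
print('board',hsv[175:185,250:258].reshape(-1,3).mean(0),hsv[186,270],'floor',hsv[150:200,90:140].reshape(-1,3).mean(0),hsv[150:200,90:140].reshape(-1,3).max(0),hsv[150:200,90:140].reshape(-1,3).min(0))
E
```

```text
C [ 0.50555086 -0.18207319]
rect (506.2170715332031, -179.74407958984375, 160.77613830566406, 115.71815490722656)
axis_rect [0.18827815 0.98211575]
ang_rect -10.852316
ang_h -10.470979395606012
tip 0.16486560187292842
back -0.07797517421026579
box [[ 0.43425745 -0.24780087]
 [ 0.54790604 -0.26958808]
 [ 0.5781767  -0.11168729]
 [ 0.46452808 -0.08990008]]
board [ 15.8    126.95   116.4625] [ 14 163 127] floor [ 17.164  109.9692 104.6068] [ 21 136 120] [13 92 71]
```

```bash
python3 - <<'E'
from h import *
s=manip.sense();T=wristT(s);print(np.round(T,3))
print('jaw yaw deg',np.degrees(np.arctan2(T[1,2],T[0,2])), 'open px check', proj('wrist',[[.548,.049,0.024]],s))
E
```

```text
[[-0.     0.932  0.361  0.226]
 [ 0.002  0.361 -0.932 -0.582]
 [-1.     0.    -0.002  0.231]
 [ 0.     0.     0.     1.   ]]
jaw yaw deg -68.81189300056415 open px check [[-219.00464096 -350.13024974]]
```

{"method": "send_rows", "body": {"steps": [[[1,0.027,0.052,0,0.15],[1,0.054,0.104,0,0.3],[1,0.081,0.156,0,0.45],[1,0.108,0.208,0,0.6],[1,0.135,0.26,0,0.75],[1,0.162,0.312,0,0.9],[1,0.189,0.364,0,1.05],[1,0.216,0.416,0,1.2]]], "grip_force": 30}}

```text
t: 1.15
tcp_pos: [0.4426, -0.165, 0.2313]
tool_rot: [-0.001, 0.707, 0.001, 0.707]
force: [0.4, -1.2, -0.9]
finger_gap: 0.0
```

{"method": "send_rows", "body": {"steps": [[[1,0.027,0.053,-0.02,0],[1,0.054,0.106,-0.04,0],[1,0.08,0.16,-0.06,0],[1,0.106,0.214,-0.08,0],[1,0.106,0.214,-0.08,0],[1,0.106,0.214,-0.08,0]]]}}

```text
t: 1.9
tcp_pos: [0.5475, 0.0474, 0.151]
tool_rot: [-0.0, 0.708, -0.0, 0.707]
force: [-0.9, 0.7, -0.0]
finger_gap: -0.002
```

```bash
python3 - <<'E'
from h import *
s=manip.sense();T=wristT(s);print(np.round(T,4),s['t'],s['finger_gap'],s['force'])
im=manip.snapshot('wrist')[:,:,::-1].copy();cv2.imwrite('pics/w1.png',im)
t=manip.snapshot('top')[:,:,::-1].copy();cv2.imwrite('pics/t1.png',t)
print(proj('wrist',[[.548,.049,0.024],[.548,.049,0]],s))
E
```

```text
[[-1.200e-03 -3.000e-04  1.000e+00  5.475e-01]
 [-3.000e-04  1.000e+00  3.000e-04  4.740e-02]
 [-1.000e+00 -3.000e-04 -1.200e-03  1.510e-01]
 [ 0.000e+00  0.000e+00  0.000e+00  1.000e+00]] 1.9 -0.0019983874191027984 [-0.94626944  0.71606498 -0.03893121]
[[254.4810749  179.90346146]
 [254.47117238 174.7336385 ]]
```

View pics/w1.png

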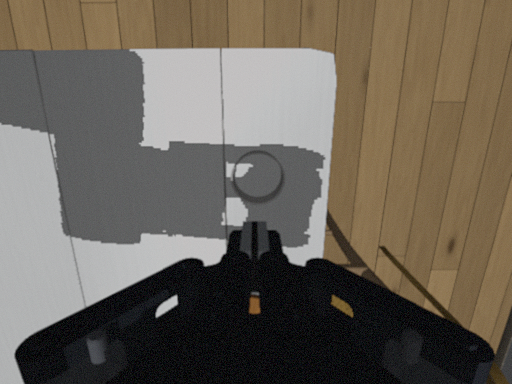

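View pics/t1.png

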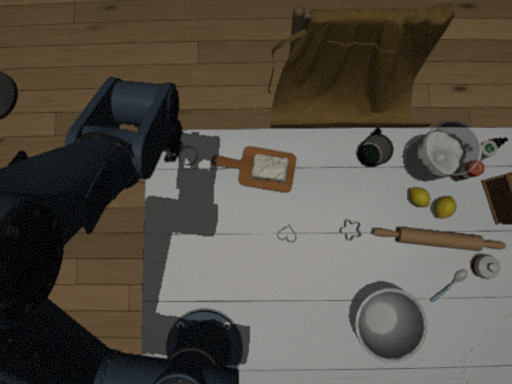

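```bash
python3 - <<'E'
from h import *
s=manip.sense()
im=cv2.imread('pics/w1.png')
cv2.imwrite('pics/w1z.png',cv2.resize(im[135:245,205:345],None,fx=5,fy=5,interpolation=cv2.INTER_CUBIC))
print(plane('wrist',[[258,176]],.024,s),plane('wrist',[[258,176]],.012,s))
print('edge',plane('wrist',[[60,50.5],[180,49.5],[290,49]],0,s),'far',plane('wrist',[[333,80],[329,150]],0,s))
print('tcp px',proj('wrist',[s['tcp_pos']],s))
E
```

```text
[[0.55200816 0.0517918  0.024     ]] [[0.55218805 0.04895177 0.012     ]]
edge [[0.35059707 0.17786056 0.        ]
 [0.47336357 0.17747155 0.        ]
 [0.58438949 0.17758406 0.        ]] far [[0.63005199 0.14833298 0.        ]
 [0.63121719 0.07563211 0.        ]]
tcp px [[253.6735865  235.30149087]]
```

View pics/w1z.png

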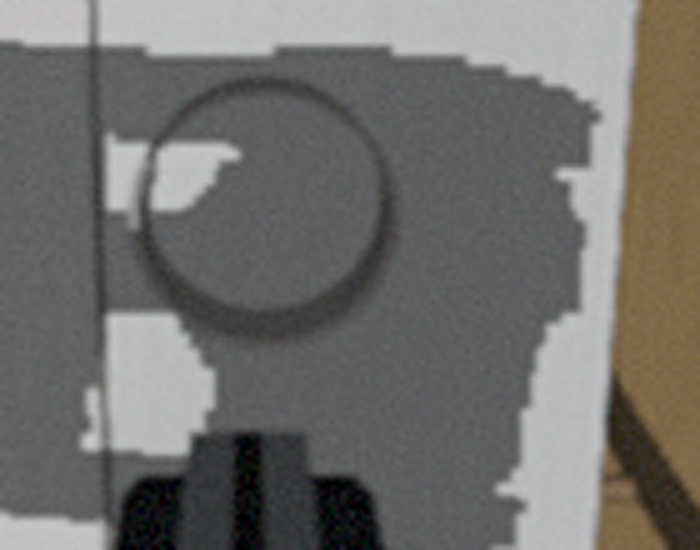

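The wrist view shows the ring at (258,176), with the table's left edge at row ~50. Both views put the cutter at about (0.550, 0.050), and the edge at y≈0.178–0.180. The closed fingers fit inside the ring with room to spare, so I'll lower them in and push the ring's inner wall. That contact is stable and keeps the ring from rolling off.

{"method": "send_rows", "body": {"steps": [[[1,0.003,0.003,-0.04,0],[1,0.003,0.003,-0.08,0],[1,0.003,0.003,-0.1,0],[1,0.003,0.003,-0.1,0],[1,0.003,0.003,-0.1,0]]]}}

```text
t: 2.62
tcp_pos: [0.5517, 0.0492, 0.0524]
tool_rot: [0.001, 0.706, -0.001, 0.708]
force: [-0.1, 0.2, 1.1]
finger_gap: -0.001
```

```bash
python3 - <<'E'
from h import *
s=manip.sense();print(s['tcp_pos'],s['force'],proj('wrist',[s['tcp_pos']],s))
im=manip.snapshot('wrist')[:,:,::-1].copy()
cv2.imwrite('pics/w2.png',cv2.resize(im[140:300,160:350],None,fx=4,fy=3.7,interpolation=cv2.INTER_CUBIC))
E
```

```text
[0.55165809 0.04919779 0.05243305] [-0.11149409  0.24400955  1.06364632] [[253.67490738 235.30199879]]
```

View pics/w2.png

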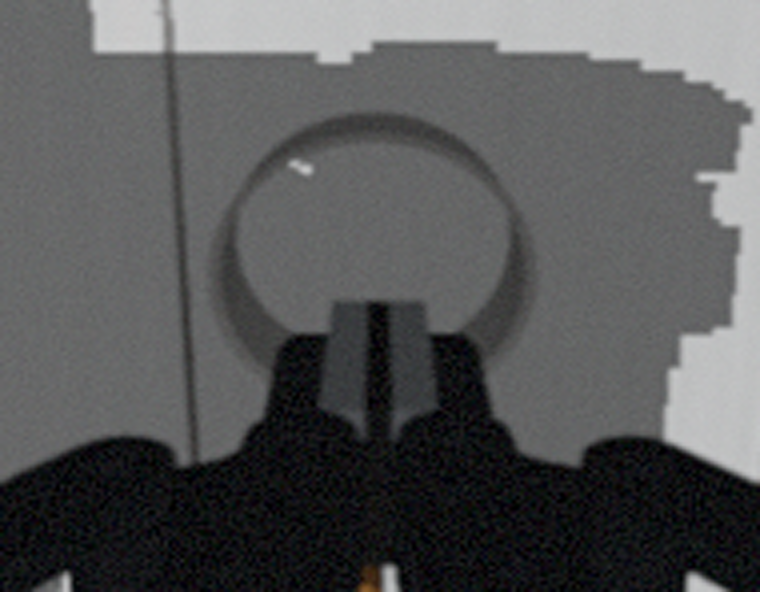

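The fingers are centred over the ring: ring centre at zoom column ~374, fingers at ~378. Lowering into it.

{"method": "send_rows", "body": {"steps": [[[1,0,0.001,-0.02,0],[1,0,0.001,-0.035,0],[1,0,0.001,-0.042,0],[1,0,0.001,-0.042,0],[1,0,0.001,-0.042,0]]]}}

```text
t: 3.3
tcp_pos: [0.5512, 0.0513, 0.0096]
tool_rot: [0.0, 0.707, -0.0, 0.707]
force: [-0.6, 0.1, -0.0]
finger_gap: 0.003
```

{"method": "send_rows", "body": {"steps": [[[1,-0.006,0.002,0,0],[1,-0.012,0.004,0,0],[1,-0.018,0.007,0,0],[1,-0.026,0.01,0,0],[1,-0.034,0.013,0,0],[1,-0.042,0.016,0,0],[1,-0.052,0.02,0,0],[1,-0.062,0.023,0,0]]]}}

```text
t: 4.3
tcp_pos: [0.4881, 0.0746, 0.0093]
tool_rot: [0.0, 0.707, -0.0, 0.707]
force: [-0.1, -0.2, -0.9]
finger_gap: -0.004
```

{"method": "send_rows", "body": {"steps": [[[1,-0.01,0.004,0,0],[1,-0.02,0.008,0,0],[1,-0.03,0.012,0,0],[1,-0.04,0.016,0,0],[1,-0.05,0.019,0,0],[1,-0.06,0.023,0,0],[1,-0.07,0.027,0,0],[1,-0.08,0.03,0,0]]]}}

```text
t: 5.3
tcp_pos: [0.4083, 0.1046, 0.0093]
tool_rot: [0.0, 0.707, -0.0, 0.707]
force: [0.0, 0.3, 0.6]
finger_gap: 0.003
```

{"method": "send_rows", "body": {"steps": [[[1,-0.01,0.004,0,0],[1,-0.02,0.008,0,0],[1,-0.03,0.012,0,0],[1,-0.038,0.014,0,0],[1,-0.044,0.016,0,0],[1,-0.044,0.016,0,0],[1,-0.044,0.016,0,0]]]}}

```text
t: 6.18
tcp_pos: [0.3654, 0.1203, 0.0093]
tool_rot: [0.0, 0.707, -0.0, 0.707]
force: [0.1, -0.7, 0.4]
finger_gap: -0.003
```

```bash
python3 - <<'E'
from h import *
s=manip.sense();print(s['tcp_pos'],s['force'])
im=manip.snapshot('wrist')[:,:,::-1].copy()
cv2.imwrite('pics/w3.png',im)
E
```

```text
[0.36536247 0.12025067 0.0092722 ] [ 0.13404415 -0.70067772  0.42567591]
```

View pics/w3.png

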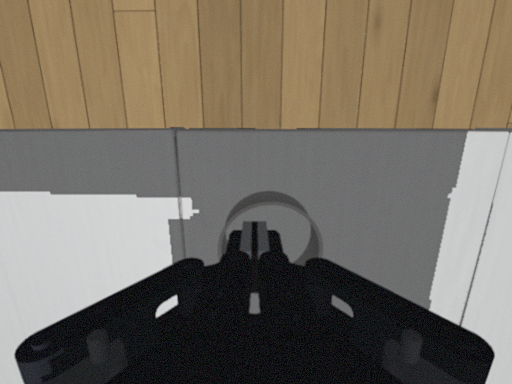

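The ring followed the fingers: its centre is now at about (270,240) in the wrist view, 3 cm inside the edge. I'll centre the fingers, lift straight up and look.

{"method": "send_rows", "body": {"steps": [[[1,0.006,-0.002,0,0],[1,0.012,-0.003,0,0],[1,0.012,-0.003,0,0],[1,0.012,-0.003,0.02,0],[1,0.012,-0.003,0.06,0],[1,0.012,-0.003,0.11,0],[1,0.012,-0.003,0.15,0]]]}}

```text
t: 7.1
tcp_pos: [0.3766, 0.1173, 0.161]
tool_rot: [0.0, 0.707, -0.0, 0.707]
force: [0.6, 0.1, -0.6]
finger_gap: 0.001
```

{"method": "send_rows", "body": {"steps": [[[1,0.015,-0.05,0,0],[0.6,0.031,-0.105,0,0],[0.6,0.048,-0.16,0,0],[0.6,0.064,-0.215,0,0],[0.6,0.08,-0.27,0,0],[0.6,0.096,-0.325,0,0],[0.6,0.112,-0.38,0,0],[0.6,0.128,-0.43,0,0]]]}}

```text
t: 8.1
tcp_pos: [0.5047, -0.3145, 0.159]
tool_rot: [0.001, 0.707, -0.0, 0.707]
force: [0.5, 0.9, 0.5]
finger_gap: 0.399
```

{"method": "send_rows", "body": {"steps": [[[0.6,0,-0.01,0,0],[0.6,0,-0.01,0,0],[0.6,0,-0.01,0,0]]]}}

```text
t: 8.48
tcp_pos: [0.5039, -0.3206, 0.1589]
tool_rot: [0.001, 0.708, 0.001, 0.706]
force: [-0.7, -0.0, 1.4]
finger_gap: 0.401
```

```bash
python3 - <<'E'
from h import *
s=manip.sense();print(s['tcp_pos'],s['force'],s['finger_gap'])
im=manip.snapshot('wrist')[:,:,::-1].copy()
cv2.imwrite('pics/w4.png',im)
t=manip.snapshot('top')[:,:,::-1].copy()
cv2.imwrite('pics/t4.png',t)
b=boardpose(t,x0=150,y0=135)
for k in('C','rect','ang_rect','ang_h'):print(k,b[k])
cv2.imwrite('pics/t4z.png',cv2.resize(t[120:260,130:330],None,fx=4,fy=4,interpolation=cv2.INTER_CUBIC))
E
```

```text
[ 0.50392435 -0.32055387  0.15891728] [-0.69337726 -0.01578445  1.39017366] 0.4006023974687681Traceback (most recent call last):
  File "<stdin>", line 7, in <module>
  File "h.py", line 37, in boardpose
    ys,xs=np.nonzero(o); B=plane('top',np.c_[xs,ys],0.009)[:,:2].astype(np.float32)
                           ~~~~~^^^^^^^^^^^^^^^^^^^^^^^^^^
  File "h.py", line 14, in plane
    o,d=rays(n,px,s); return o+d*((z-o[2])/d[:,2])[:,None]
        ~~~~^^^^^^^^
  File "h.py", line 10, in rays
    u=cv2.undistortPoints(np.array(px,float).reshape(-1,1,2),K,np.asarray(p['D'])).reshape(-1,2)
      ~~~~~~~~~~~~~~~~~~~^^^^^^^^^^^^^^^^^^^^^^^^^^^^^^^^^^^^^^^^^^^^^^^^^^^^^^^^^
cv2.error: OpenCV(4.12.0) /io/opencv/modules/calib3d/src/undistort.dispatch.cpp:347: error: (-215:Assertion failed) CV_IS_MAT(_src) && CV_IS_MAT(_dst) && (_src->rows == 1 || _src->cols == 1) && (_dst->rows == 1 || _dst->cols == 1) && _src->cols + _src->rows - 1 == _dst->rows + _dst->cols - 1 && (CV_MAT_TYPE(_src->type) == CV_32FC2 || CV_MAT_TYPE(_src->type) == CV_64FC2) && (CV_MAT_TYPE(_dst->type) == CV_32FC2 || CV_MAT_TYPE(_dst->type) == CV_64FC2) in function 'cvUndistortPointsInternal'
```

View pics/w4.png

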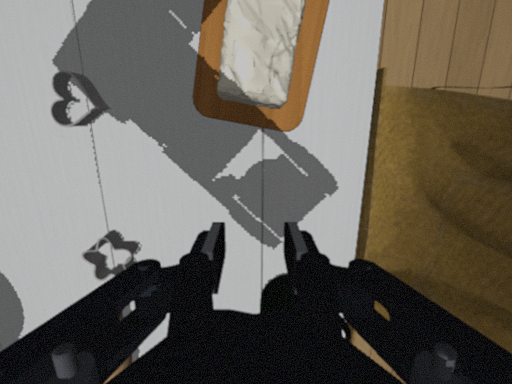

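```bash
python3 - <<'E'
from h import *
s=manip.sense()
t=cv2.imread('pics/t4.png')
cv2.imwrite('pics/t4z.png',cv2.resize(t[120:260,130:330],None,fx=4,fy=4,interpolation=cv2.INTER_CUBIC))
print('back edge',plane('wrist',[[208,117],[290,130]],.009,s),'left side',plane('wrist',[[194,95],[206,20]],.009,s),'right side',plane('wrist',[[304,115],[322,40]],.009,s))
print('fingertip px->z? tips',[ (z,plane('wrist',[[224,223],[284,223]],z,s)[:,0]) for z in (.159,.165)])
E
```

```text
back edge [[ 0.45520528 -0.25553667  0.009     ]
 [ 0.54341173 -0.26909336  0.009     ]] left side [[ 0.44151864 -0.23319741  0.009     ]
 [ 0.45729919 -0.16335384  0.009     ]] right side [[ 0.55778708 -0.25336609  0.009     ]
 [ 0.57215746 -0.18095724  0.009     ]]
fingertip px->z? tips [(0.159, array([0.48716174, 0.52209461])), (0.165, array([0.48790196, 0.5213639 ]))]
```

View pics/t4z.png

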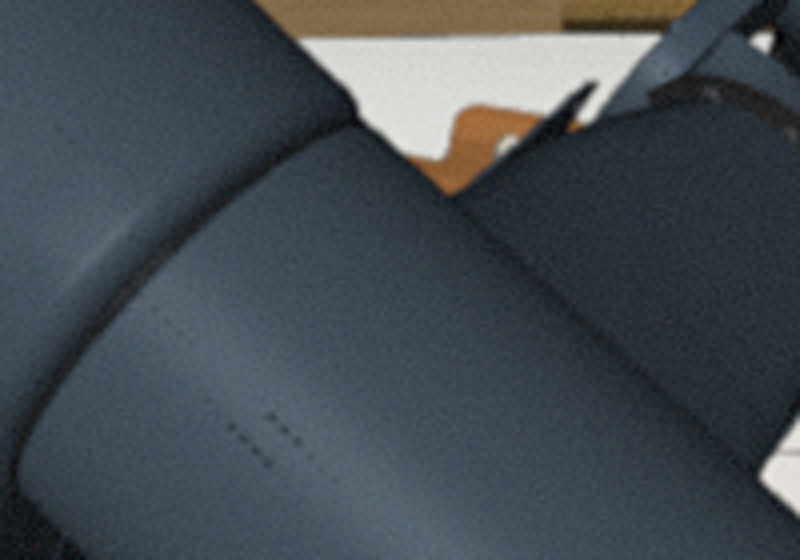

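The arm blocks the top view. In the wrist view the board's back edge runs from (208,117) to (290,130), which is y≈−0.256 to −0.269 and a yaw of about −11°. The fingertips straddle x≈0.504. I'll lower them behind the board.

{"method": "send_rows", "body": {"steps": [[[0.6,0.004,0,-0.05,0],[0.6,0.004,0,-0.1,0],[0.6,0.004,0,-0.135,0],[0.6,0.004,0,-0.15,0],[0.6,0.004,0,-0.153,0],[0.6,0.004,0,-0.153,0]]]}}

```text
t: 9.32
tcp_pos: [0.5097, -0.3231, 0.0075]
tool_rot: [-0.0, 0.707, -0.001, 0.708]
force: [0.6, -0.3, 0.1]
finger_gap: 0.402
```

```bash
python3 - <<'E'
from h import *
s=manip.sense();print(s['tcp_pos'],s['force'],s['finger_gap'])
im=manip.snapshot('wrist')[:,:,::-1].copy()
cv2.imwrite('pics/w5.png',im)
t=manip.snapshot('scene')[:,:,::-1].copy()
cv2.imwrite('pics/s5.png',t)
print(proj('scene',[[.502,-.32,.0]]))
E
```

```text
[ 0.50970732 -0.32313804  0.00750807] [ 0.55550113 -0.3210602   0.07436522] 0.4018452560863593
[[321.15110425 215.72447521]]
```

View pics/w5.png

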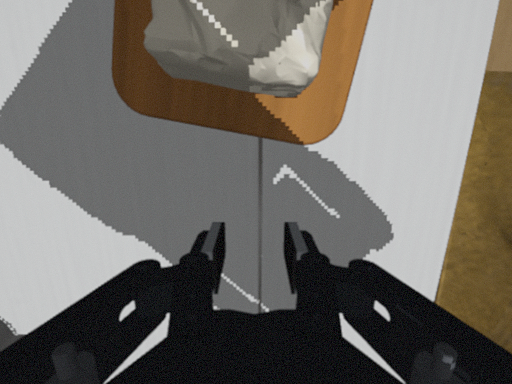

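View pics/s5.png

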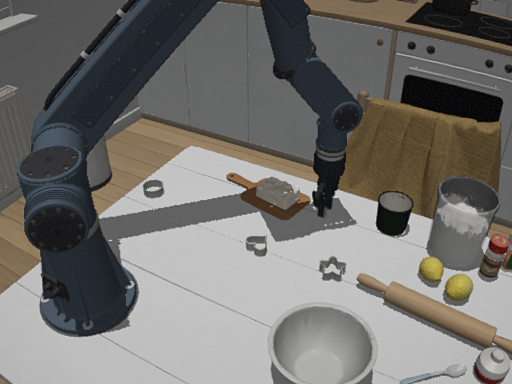

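{"method": "send_rows", "body": {"steps": [[[0.6,0,0,-0.002,0],[0.6,0,0,-0.004,0],[0.6,0,0,-0.005,0],[0.6,0,0,-0.005,0]]]}}

```text
t: 9.93
tcp_pos: [0.5088, -0.3226, 0.0012]
tool_rot: [0.0, 0.707, -0.0, 0.707]
force: [-0.1, -0.5, -0.3]
finger_gap: 0.401
```

```bash
python3 - <<'E'
from h import *
s=manip.sense();print(s['tcp_pos'],s['force'],s['finger_gap'])
print('cutter',plane('scene',[[153,188]],.012))
t=manip.snapshot('scene')[:,:,::-1].copy()
cv2.imwrite('pics/s6.png',cv2.resize(t[140:240,230:370],None,fx=5.5,fy=5.5,interpolation=cv2.INTER_CUBIC))
x=.509;y=-.323
print((proj('scene',[[.487,-.323,.0],[.487,-.323,.009],[.53,-.323,0]])-[230,140])*5.5)
E
```

```text
[ 0.50881119 -0.3226499   0.00115381] [-0.0515362  -0.49111339 -0.25061499] 0.40121788685654824
cutter [[0.37456786 0.11732962 0.012     ]]
[[494.29169389 436.41764992]
 [495.85489619 420.99895175]
 [530.98744214 385.78617813]]
```

View pics/s6.png

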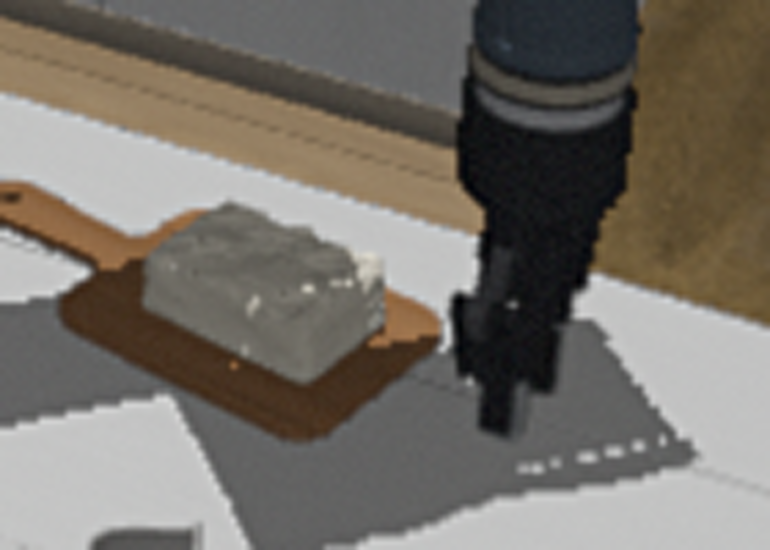

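The fingertips sit at table level: seen at zoom (495,438), against a predicted z=0 at (494,436), with no contact force. The cutter is at about (0.375, 0.117), well clear. I'll approach and push gently.

{"method": "send_rows", "body": {"steps": [[[0.6,0,0.01,0.001,0],[0.6,0,0.02,0.001,0],[0.6,0,0.028,0.001,0],[0.6,0,0.034,0.001,0],[0.6,0,0.038,0.001,0],[0.6,0,0.042,0.001,0],[0.6,0,0.046,0.001,0],[0.6,0,0.05,0.001,0]]]}}

```text
t: 10.98
tcp_pos: [0.5097, -0.2737, 0.0025]
tool_rot: [-0.0, 0.706, -0.001, 0.708]
force: [0.5, -3.4, -1.1]
finger_gap: 0.399
```

{"method": "send_rows", "body": {"steps": [[[0.6,0,0.004,0,0],[0.6,0,0.008,0,0],[0.6,0,0.012,0,0],[0.6,0,0.016,0,0],[0.6,0,0.02,0,0],[0.6,0,0.024,0,0],[0.6,0,0.028,0,0],[0.6,0,0.032,0,0]]]}}

```text
t: 11.98
tcp_pos: [0.509, -0.2405, 0.0024]
tool_rot: [0.0, 0.707, -0.0, 0.707]
force: [0.5, -3.2, -0.7]
finger_gap: 0.399
```

```bash
python3 - <<'E'
from h import *
s=manip.sense();print(s['tcp_pos'],s['force'],s['finger_gap'])
im=manip.snapshot('wrist')[:,:,::-1].copy()
cv2.imwrite('pics/w7.png',im)
E
```

```text
[ 0.50902478 -0.24054092  0.00237865] [ 0.45509124 -3.20819149 -0.69468051] 0.39869053699730517
```

View pics/w7.png

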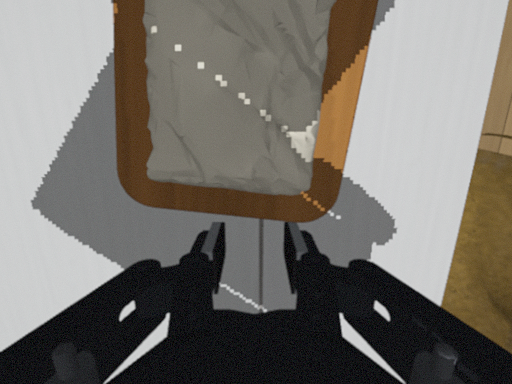

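The board is rotating square under the +x finger: the back edge now slopes ~5°, from (140,205) to (320,221). The butter is unmoved on the board. Continuing.

{"method": "send_rows", "body": {"steps": [[[0.6,0,0.005,0,0],[0.6,0,0.01,0,0],[0.6,0,0.015,0,0],[0.6,0,0.02,0,0],[0.6,0,0.025,0,0],[0.6,0,0.03,0,0],[0.6,0,0.035,0,0],[0.6,0,0.04,0,0]]]}}

```text
t: 13.02
tcp_pos: [0.509, -0.2004, 0.0023]
tool_rot: [0.0, 0.707, -0.0, 0.707]
force: [0.3, -3.5, 0.8]
finger_gap: 0.399
```

{"method": "send_rows", "body": {"steps": [[[0.6,0,0.005,0,0],[0.6,0,0.01,0,0],[0.6,0,0.015,0,0],[0.6,0,0.02,0,0],[0.6,0,0.025,0,0],[0.6,0,0.03,0,0],[0.6,0,0.035,0,0],[0.6,0,0.04,0,0]]]}}

```text
t: 14.02
tcp_pos: [0.5088, -0.1603, 0.0023]
tool_rot: [0.0, 0.707, -0.0, 0.707]
force: [0.4, -4.1, 1.1]
finger_gap: 0.398
```

```bash
python3 - <<'E'
from h import *
s=manip.sense();print(s['tcp_pos'],s['force'],s['finger_gap'])
im=manip.snapshot('wrist')[:,:,::-1].copy()
cv2.imwrite('pics/w8.png',im)
t=manip.snapshot('scene')[:,:,::-1].copy()
cv2.imwrite('pics/s8.png',t)
E
```

```text
[ 0.50883473 -0.16033752  0.00226936] [ 0.4470842  -4.13279458  1.0546493 ] 0.39818439897930724
```

View pics/w8.png

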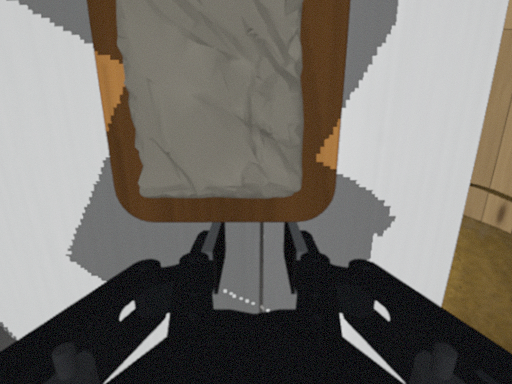

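View pics/s8.png

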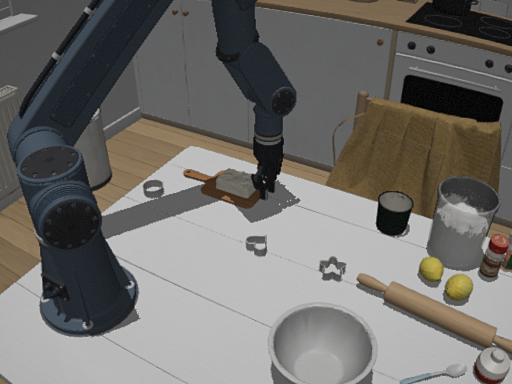

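The board is now square, with the back edge level at row ~221. Blade columns 110–340 put its centre at x≈0.493, about 15 mm to the left of the finger centre. I'll back off, recentre the fingers and carry on. The cutter is clear at scene (153,188).

{"method": "send_rows", "body": {"steps": [[[0.6,0,-0.006,0,0],[0.6,0,-0.01,0,0],[0.6,-0.008,-0.01,0,0],[0.6,-0.015,-0.01,0,0],[0.6,-0.015,-0.008,0,0],[0.6,-0.015,-0.004,0,0],[0.6,-0.015,-0.001,0,0],[0.6,-0.015,0.002,0,0]]]}}

```text
t: 15.12
tcp_pos: [0.4944, -0.1589, 0.0024]
tool_rot: [-0.0, 0.707, -0.0, 0.707]
force: [-0.3, -4.6, -1.3]
finger_gap: 0.399
```

{"method": "send_rows", "body": {"steps": [[[0.6,0,0.004,0,0],[0.6,0,0.008,0,0],[0.6,0,0.013,0,0],[0.6,0,0.018,0,0],[0.6,0,0.023,0,0],[0.6,0,0.028,0,0],[0.6,0,0.033,0,0],[0.6,0,0.038,0,0]]]}}

```text
t: 16.12
tcp_pos: [0.494, -0.1204, 0.0024]
tool_rot: [0.0, 0.707, -0.0, 0.707]
force: [0.1, -3.5, -0.7]
finger_gap: 0.399
```

{"method": "send_rows", "body": {"steps": [[[0.6,0,0.005,0,0],[0.6,0,0.01,0,0],[0.6,0,0.015,0,0],[0.6,0,0.02,0,0],[0.6,0,0.025,0,0],[0.6,0,0.03,0,0],[0.6,0,0.035,0,0],[0.6,0,0.04,0,0]]]}}

```text
t: 17.12
tcp_pos: [0.4939, -0.0804, 0.0023]
tool_rot: [0.0, 0.707, -0.0, 0.707]
force: [-0.4, -4.4, 1.4]
finger_gap: 0.398
```

```bash
python3 - <<'E'
from h import *
s=manip.sense();print(s['tcp_pos'],s['force'],s['finger_gap'])
im=manip.snapshot('wrist')[:,:,::-1].copy()
cv2.imwrite('pics/w9.png',im)
E
```

```text
[ 0.49392203 -0.08041314  0.00234445] [-0.41628932 -4.43129415  1.44812168] 0.39793374345045474
```

View pics/w9.png

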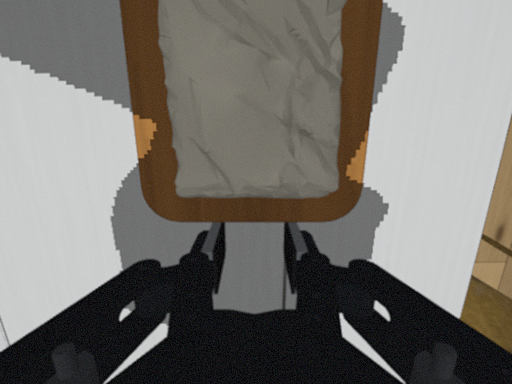

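```bash
python3 - <<'E'
from h import *
s=manip.sense();im=cv2.imread('pics/w9.png');hsv=cv2.cvtColor(im,cv2.COLOR_BGR2HSV)
px=[]
for c in (170,180,190,235,245,255,265,275,320,330):
    col=(hsv[195:240,c,1]>110)&(hsv[195:240,c,0]<20)
    px.append((c+.0,195+np.nonzero(col)[0].max()+.5))
print(px);P=plane('wrist',px,.009,s);print(np.round(P[:,:2],4)); f=np.polyfit(P[:,0],P[:,1],1);print('slope deg',np.degrees(np.arctan(f[0])),P[:,1].mean()-s['tcp_pos'][1])
E
```

```text
[(170.0, np.float64(219.5)), (180.0, np.float64(220.5)), (190.0, np.float64(220.5)), (235.0, np.float64(220.5)), (245.0, np.float64(221.5)), (255.0, np.float64(220.5)), (265.0, np.float64(220.5)), (275.0, np.float64(220.5)), (320.0, np.float64(220.5)), (330.0, np.float64(220.5))]
[[ 0.4476 -0.067 ]
 [ 0.4531 -0.0676]
 [ 0.4586 -0.0676]
 [ 0.4835 -0.0675]
 [ 0.489  -0.0681]
 [ 0.4945 -0.0676]
 [ 0.5001 -0.0676]
 [ 0.5056 -0.0676]
 [ 0.5305 -0.0676]
 [ 0.536  -0.0676]]
slope deg -0.19756996751562453 0.012203224105953231
```

{"method": "send_rows", "body": {"steps": [[[0.6,0,0.005,0,0],[0.6,0,0.01,0,0],[0.6,0,0.015,0,0],[0.6,0,0.02,0,0],[0.6,0,0.025,0,0],[0.6,0,0.03,0,0],[0.6,0,0.035,0,0],[0.6,0,0.04,0,0]]]}}

```text
t: 18.18
tcp_pos: [0.4938, -0.0404, 0.0023]
tool_rot: [0.0, 0.707, -0.0, 0.707]
force: [-0.9, -5.0, 1.5]
finger_gap: 0.402
```

{"method": "send_rows", "body": {"steps": [[[0.6,0,0.005,0,0],[0.6,0,0.01,0,0],[0.6,0,0.015,0,0],[0.6,0,0.02,0,0],[0.6,0,0.025,0,0],[0.6,0,0.029,0,0],[0.6,0,0.032,0,0],[0.6,0,0.032,0,0]]]}}

```text
t: 19.18
tcp_pos: [0.4937, -0.0081, 0.0023]
tool_rot: [0.001, 0.707, -0.0, 0.707]
force: [0.4, -2.4, 0.9]
finger_gap: 0.402
```

```bash
python3 - <<'E'
from h import *
s=manip.sense();print(s['tcp_pos'],s['force'],s['finger_gap'])
for n in('wrist','scene','top'):
    im=manip.snapshot(n)[:,:,::-1].copy();cv2.imwrite(f'pics/{n}10.png',im)
    if n!='wrist':
        a=im[130:230,120:280] if n=='scene' else im[110:230,110:290]
        cv2.imwrite(f'pics/{n}10z.png',cv2.resize(a,None,fx=4.4,fy=4.4,interpolation=cv2.INTER_CUBIC))
E
```

```text
[ 0.49371217 -0.00813639  0.00226351] [ 0.35224889 -2.37315056  0.93963385] 0.40154999697058746
```

View pics/top10z.png

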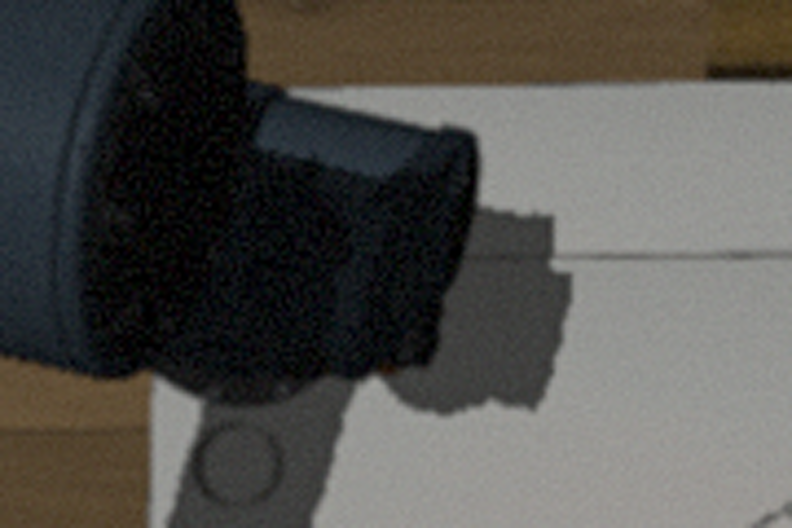

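View pics/scene10z.png

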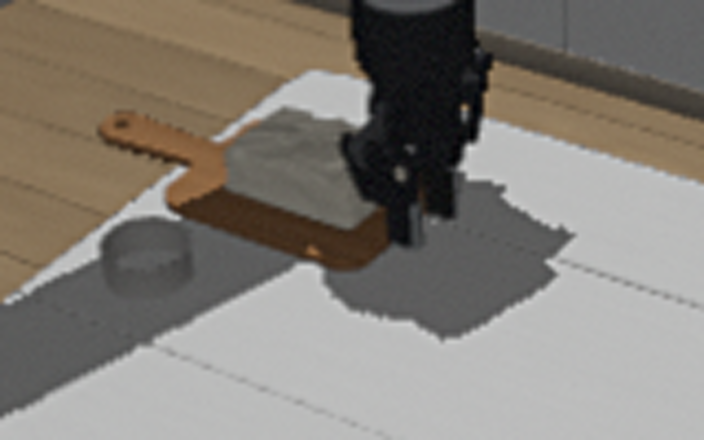

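View pics/wrist10.png

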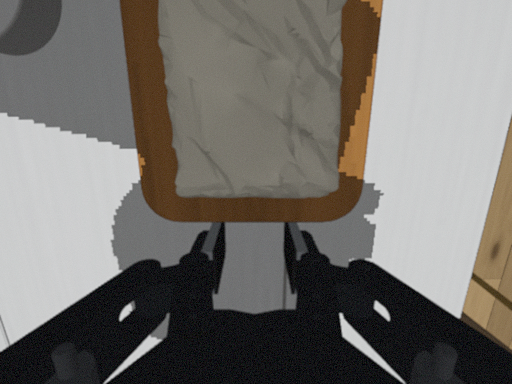

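Clean so far: the board is square and the cutter sits well to the side. I'll push 12 mm more, stopping a little short of target, then back off and measure without the arm in the way.

{"method": "send_rows", "body": {"steps": [[[0.6,0,0.004,0,0],[0.6,0,0.008,0,0],[0.6,0,0.011,0,0],[0.6,0,0.012,0,0],[0.6,0,0.012,0,0],[0.6,0,0.006,0,0],[0.6,0,-0.01,0,0],[0.6,0,-0.04,0,0]]]}}

```text
t: 20.32
tcp_pos: [0.4937, -0.0493, 0.0023]
tool_rot: [-0.0, 0.707, 0.0, 0.707]
force: [0.8, -0.5, -0.3]
finger_gap: 0.403
```

{"method": "send_rows", "body": {"steps": [[[0.6,0,-0.03,0.03,0],[0.6,0,-0.06,0.07,0],[0.6,0,-0.11,0.1,0],[0.6,0,-0.17,0.1,0],[0.6,0,-0.23,0.1,0],[0.6,-0.01,-0.29,0.1,0],[0.6,-0.03,-0.34,0.1,0],[0.6,-0.03,-0.34,0.1,0]]]}}

```text
t: 21.32
tcp_pos: [0.462, -0.3942, 0.1024]
tool_rot: [0.002, 0.707, -0.004, 0.708]
force: [0.2, 0.4, 0.6]
finger_gap: 0.401
```

```bash
python3 - <<'E'
from h import *
s=manip.sense();print(s['tcp_pos'],s['force'],s['finger_gap'])
for n in('scene','top'):
    im=manip.snapshot(n)[:,:,::-1].copy();cv2.imwrite(f'pics/{n}11.png',im)
    a=im[130:230,120:280] if n=='scene' else im[120:230,100:250]
    cv2.imwrite(f'pics/{n}11z.png',cv2.resize(a,None,fx=5,fy=5,interpolation=cv2.INTER_CUBIC))
E
```

```text
[ 0.46196144 -0.39415007  0.10238032] [0.20339348 0.37895814 0.62141013] 0.4010901350078698
```

View pics/top11z.png

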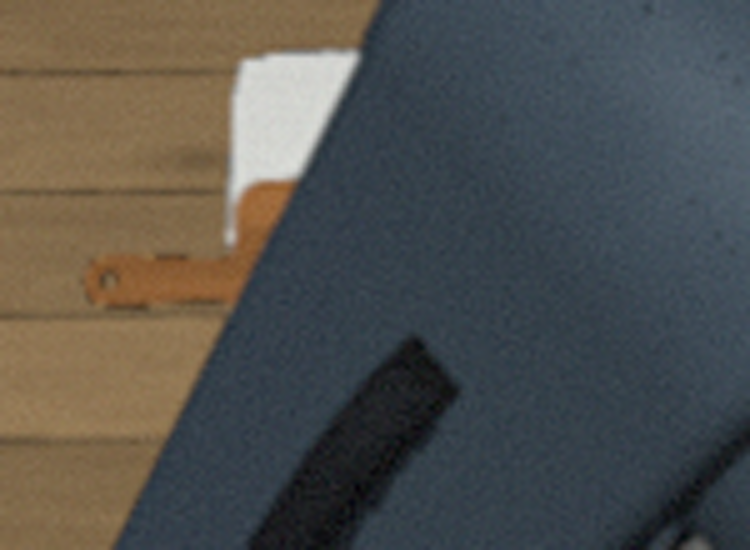

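View pics/scene11z.png

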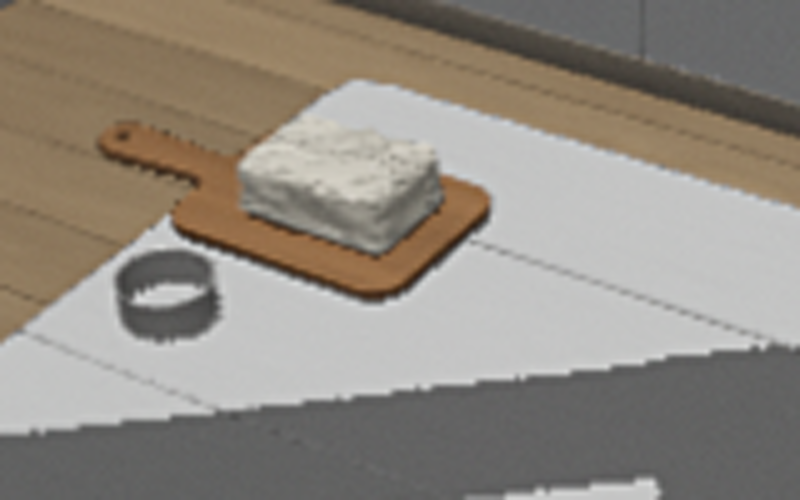

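```bash
python3 - <<'E'
from h import *
im=cv2.imread('pics/top11.png').astype(int)
hsv=cv2.cvtColor(im.astype(np.uint8),cv2.COLOR_BGR2HSV)
for r in (140,148,152,156,160,164,168):
    print(r,[tuple(hsv[r,c,1:]) for c in range(143,156)])
# subpixel
def sub(r,ch,lo,hi,c0,c1,up=True):
    v=hsv[r,c0:c1,ch].astype(float);t=(lo+hi)/2
    for i in range(len(v)-1):
        if (v[i]-t)*(v[i+1]-t)<=0: return c0+i+(t-v[i])/(v[i+1]-v[i])
e=[(sub(r,1,105,10,142,152),r) for r in range(138,154)]
print('edge',np.round(plane('top',e,0)[:,1],4))
sh=[(sub(r,1,10,150,147,152),r) for r in range(161,168)]
print(sh)
sh=[p for p in sh if p[0]]
if sh: print('shoulder',np.round(plane('top',sh,.009)[:,:2],4))
print('tip',plane('top',[(100+85/5-.4,120+280/5-.4)],.009),'handle mid pts',plane('top',[(122.6,120+281/5-.4),(144,120+276/5-.4)],.009))
E
```

```text
140 [(np.uint8(104), np.uint8(135)), (np.uint8(114), np.uint8(134)), (np.uint8(92), np.uint8(142)), (np.uint8(32), np.uint8(168)), (np.uint8(5), np.uint8(207)), (np.uint8(2), np.uint8(212)), (np.uint8(5), np.uint8(210)), (np.uint8(4), np.uint8(208)), (np.uint8(2), np.uint8(212)), (np.uint8(5), np.uint8(212)), (np.uint8(4), np.uint8(211)), (np.uint8(6), np.uint8(214)), (np.uint8(4), np.uint8(209))]
148 [(np.uint8(109), np.uint8(131)), (np.uint8(114), np.uint8(127)), (np.uint8(87), np.uint8(138)), (np.uint8(30), np.uint8(170)), (np.uint8(5), np.uint8(206)), (np.uint8(4), np.uint8(215)), (np.uint8(2), np.uint8(212)), (np.uint8(4), np.uint8(208)), (np.uint8(6), np.uint8(209)), (np.uint8(6), np.uint8(213)), (np.uint8(4), np.uint8(209)), (np.uint8(7), np.uint8(211)), (np.uint8(6), np.uint8(211))]
152 [(np.uint8(113), np.uint8(117)), (np.uint8(111), np.uint8(120)), (np.uint8(47), np.uint8(119)), (np.uint8(5), np.uint8(164)), (np.uint8(4), np.uint8(207)), (np.uint8(5), np.uint8(215)), (np.uint8(7), np.uint8(209)), (np.uint8(5), np.uint8(212)), (np.uint8(7), np.uint8(211)), (np.uint8(4), np.u
[... 1394 characters left out ...]
np.uint8(131)), (np.uint8(33), np.uint8(156)), (np.uint8(36), np.uint8(163)), (np.uint8(105), np.uint8(148)), (np.uint8(169), np.uint8(137)), (np.uint8(157), np.uint8(135)), (np.uint8(163), np.uint8(138)), (np.uint8(166), np.uint8(135)), (np.uint8(129), np.uint8(119)), (np.uint8(50), np.uint8(81)), (np.uint8(77), np.uint8(63)), (np.uint8(79), np.uint8(71))]
edge [0.1824 0.1827 0.1827 0.1827 0.1826 0.1826 0.1825 0.1823 0.182  0.1822
 0.182  0.1822 0.1824 0.1835 0.1837 0.1835]
[(None, 161), (None, 162), (None, 163), (None, 164), (None, 165), (None, 166), (None, 167)]
tip [[0.48968651 0.26350041 0.009     ]] handle mid pts [[0.48890606 0.24532174 0.009     ]
 [0.49127582 0.18099102 0.009     ]]
```

The top view shows the shoulder 3–7 mm short of the edge (shoulder at column ~146.6, edge at ~145.6, before the height correction). For a better reading I'll put the wrist camera directly over the edge, well above the butter.

{"method": "send_rows", "body": {"steps": [[[0.6,0.005,0.058,0.01,0],[0.6,0.01,0.116,0.02,0],[0.6,0.015,0.174,0.03,0],[0.6,0.02,0.232,0.04,0],[0.6,0.024,0.29,0.04,0],[0.6,0.028,0.348,0.04,0],[0.6,0.032,0.406,0.04,0],[0.6,0.032,0.464,0.04,0]]]}}

```text
t: 22.42
tcp_pos: [0.4949, 0.0786, 0.1425]
tool_rot: [-0.0, 0.707, 0.001, 0.707]
force: [0.1, -0.3, -0.1]
finger_gap: 0.402
```

{"method": "send_rows", "body": {"steps": [[[0.6,0,0.01,0,0],[0.6,0,0.01,0,0],[0.6,0,0.01,0,0],[0.6,0,0.01,0,0]]]}}

```text
t: 22.92
tcp_pos: [0.4961, 0.084, 0.1423]
tool_rot: [0.001, 0.707, -0.001, 0.707]
force: [-0.2, -0.6, 0.2]
finger_gap: 0.402
```

```bash
python3 - <<'E'
from h import *
s=manip.sense();print(s['tcp_pos'],s['force'],s['tool_rot'])
im=manip.snapshot('wrist')[:,:,::-1].copy();cv2.imwrite('pics/w12.png',im)
E
```

```text
[0.49607292 0.08395929 0.14230141] [-0.22574023 -0.5773041   0.20101312] [ 0.00107437  0.7071253  -0.00116502  0.70708649]
```

View pics/w12.png

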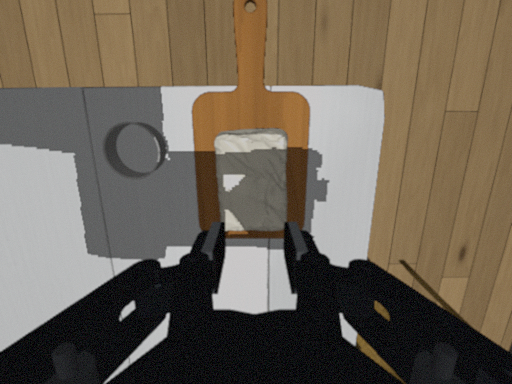

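```bash
python3 - <<'E'
from h import *
s=manip.sense();im=cv2.imread('pics/w12.png')
cv2.imwrite('pics/w12z.png',cv2.resize(im[70:130,170:320],None,fx=5,fy=5,interpolation=cv2.INTER_CUBIC))
hsv=cv2.cvtColor(im,cv2.COLOR_BGR2HSV).astype(float)
def cross(col,t,r0,r1,down):
    v=hsv[r0:r1,col,1]
    for i in range(len(v)-1):
        if (v[i]-t)*(v[i+1]-t)<=0 and ((v[i+1]>v[i])==down): return r0+i+(t-v[i])/(v[i+1]-v[i])
e=[(c,cross(c,50,78,96,False)) for c in list(range(168,190,4))+list(range(312,350,6))]
sh=[(c,cross(c,90,86,100,True)) for c in (214,218,222,226,278,282,286,290)]
bk=[(c,cross(c,90,225,245,False)) for c in (228,236,244,252,260,268,276)]
for n,p,z in(('edge',e,0),('sh',sh,.009),('back',bk,.009)):
    p=[q for q in p if q[1]];P=plane('wrist',p,z,s);print(n,np.round([q[1] for q in p],1),np.round(P[:,1],4),'mean',P[:,1].mean(),'slope',np.degrees(np.arctan(np.polyfit(P[:,0],P[:,1],1)[0])))
print('tip,hole',plane('wrist',[(250.5,6),(252,90)],.009,s))
print('cutter',plane('wrist',[(139,149)],.012,s),'butter top corners',plane('wrist',[(215,136),(287,133)],.049,s), 'blade sides',plane('wrist',[(193.5,150),(310,150)],.009,s))
E
```

```text
edge [85.5 85.4 85.3 85.4 85.3 85.3 84.9 84.7 84.6 84.5 84.5 84.5 84.5] [0.1804 0.1805 0.1805 0.1804 0.1805 0.1805 0.1805 0.1807 0.1807 0.1809
 0.1808 0.1808 0.1809] mean 0.18062431521723774 slope 0.11731088685097102
sh [91.9 91.9 91.8 91.7 91.6 91.6 91.6 91.6] [0.1734 0.1734 0.1734 0.1735 0.1734 0.1734 0.1734 0.1735] mean 0.17342686231848914 slope 0.02118267677228024
back [237.6 237.2 237.4 237.4 237.6 237.6 237.5] [0.0161 0.0166 0.0163 0.0163 0.016  0.016  0.016 ] mean 0.01616444005797967 slope -0.3622914682081024
tip,hole [[0.49354516 0.24743295 0.009     ]
 [0.49455772 0.17499215 0.009     ]]
cutter [[0.37777504 0.11803327 0.012     ]] butter top corners [[0.46220228 0.13392946 0.049     ]
 [0.5252651  0.13632979 0.049     ]] blade sides [[0.43335704 0.11634052 0.009     ]
 [0.55464893 0.11598656 0.009     ]]
```

View pics/w12z.png

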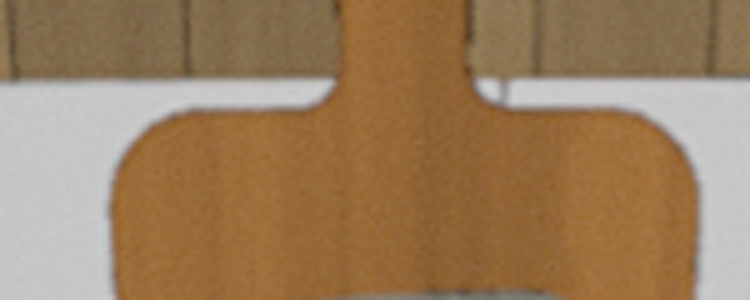

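Viewed from directly above, the shoulder is 7 mm short of the edge (rows 91.7 and 85.0) and square to within 0.4°, with the butter centred. Earlier estimates gave 3–5 mm, so I'll push 6 mm more.

{"method": "send_rows", "body": {"steps": [[[0.6,-0.002,-0.05,0,0],[0.6,-0.002,-0.1,0,0],[0.6,-0.002,-0.134,0,0],[0.6,-0.002,-0.134,-0.04,0],[0.6,-0.002,-0.134,-0.09,0],[0.6,-0.002,-0.134,-0.125,0],[0.6,-0.002,-0.134,-0.137,0],[0.6,-0.002,-0.134,-0.139,0]]]}}

```text
t: 23.98
tcp_pos: [0.4939, -0.0492, 0.003]
tool_rot: [0.001, 0.707, -0.001, 0.707]
force: [0.3, -0.3, -0.1]
finger_gap: 0.399
```

{"method": "send_rows", "body": {"steps": [[[0.6,0,0.01,0,0],[0.6,0,0.02,0,0],[0.6,0,0.03,0,0],[0.6,0,0.036,0,0],[0.6,0,0.036,0,0],[0.6,0,0.036,0,0]]]}}

```text
t: 24.72
tcp_pos: [0.494, -0.0127, 0.0033]
tool_rot: [0.0, 0.707, -0.0, 0.707]
force: [-0.2, 0.0, -0.8]
finger_gap: 0.402
```

{"method": "send_rows", "body": {"steps": [[[0.6,0,0.006,0,0],[0.6,0,0.011,0,0],[0.6,0,0.014,0,0],[0.6,0,0.017,0,0],[0.6,0,0.02,0,0],[0.6,0,0.022,0,0],[0.6,0,0.0225,0,0],[0.6,0,0.0225,0,0]]]}}

```text
t: 25.72
tcp_pos: [0.4941, 0.0097, 0.0033]
tool_rot: [0.0, 0.707, -0.0, 0.707]
force: [-0.3, -2.5, -0.5]
finger_gap: 0.398
```

{"method": "send_rows", "body": {"steps": [[[0.6,0,-0.006,0,0],[0.6,0,-0.02,0,0],[0.6,0,-0.05,0,0],[0.6,0,-0.06,0.05,0],[0.6,0,-0.06,0.1,0],[0.6,0,-0.05,0.14,0],[0.6,0,0,0.14,0],[0.6,0,0.05,0.14,0]]]}}

```text
t: 26.72
tcp_pos: [0.4944, 0.0597, 0.1443]
tool_rot: [0.001, 0.706, -0.001, 0.708]
force: [0.4, 0.7, 0.1]
finger_gap: 0.398
```

{"method": "send_rows", "body": {"steps": [[[0.6,0,0.03,0,0],[0.6,0,0.03,0,0],[0.6,0,0.03,0,0],[0.6,0,0.03,0,0]]]}}

```text
t: 27.22
tcp_pos: [0.4941, 0.0885, 0.1432]
tool_rot: [0.001, 0.707, -0.001, 0.707]
force: [-0.0, -0.2, 0.5]
finger_gap: 0.399
```

```bash
python3 - <<'E'
from h import *
s=manip.sense();print(s['tcp_pos'],s['force'],s['tool_rot'])
im=manip.snapshot('wrist')[:,:,::-1].copy();cv2.imwrite('pics/w13.png',im)
hsv=cv2.cvtColor(im,cv2.COLOR_BGR2HSV).astype(float)
def cross(col,t,r0,r1,down):
    v=hsv[r0:r1,col,1]
    for i in range(len(v)-1):
        if (v[i]-t)*(v[i+1]-t)<=0 and ((v[i+1]>v[i])==down): return r0+i+(t-v[i])/(v[i+1]-v[i])
e=[(c,cross(c,50,70,100,False)) for c in list(range(168,190,4))+list(range(314,350,6))]
bk=[(c,cross(c,90,215,250,False)) for c in (236,244,252,260,268,276)]
for n,p,z in(('edge',e,0),('back',bk,.009)):
    p=[q for q in p if q[1]];P=plane('wrist',p,z,s);print(n,np.round([q[1] for q in p],1),np.round(P[:,1],4),'mean',P[:,1].mean(),'slope',np.degrees(np.arctan(np.polyfit(P[:,0],P[:,1],1)[0])))
cv2.imwrite('pics/w13z.png',cv2.resize(im[60:130,170:320],None,fx=5,fy=5,interpolation=cv2.INTER_CUBIC))
E
```

```text
[0.49406566 0.08852958 0.14323118] [-0.01946726 -0.19586848  0.45591239] [ 0.00094761  0.70717854 -0.00103552  0.70703362]
edge [90.4 90.4 90.3 90.4 90.4 90.1 89.5 89.5 89.5 89.5 89.5 89.3] [0.1803 0.1803 0.1803 0.1802 0.1802 0.1804 0.1807 0.1807 0.1807 0.1808
 0.1807 0.1809] mean 0.18051372163388024 slope 0.1730258636782339
back [236.2 235.6 235.8 235.8 235.8 235.8] [0.0218 0.0225 0.0223 0.0222 0.0222 0.0222] mean 0.022215273783275452 slope 0.15813499894268604
```

View pics/w13.png

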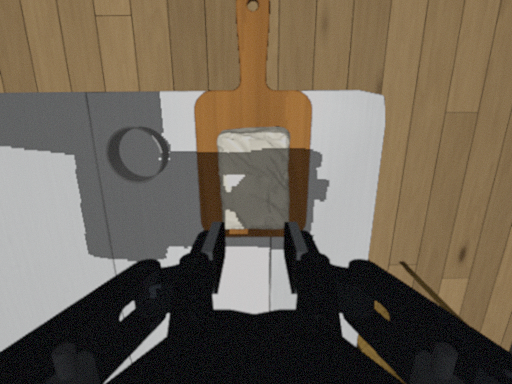

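View pics/w13z.png

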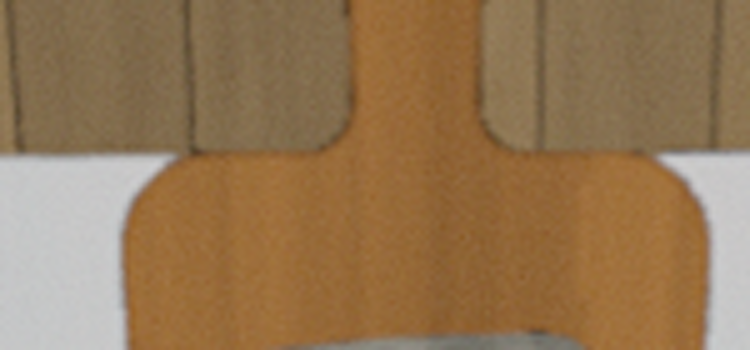

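The shoulders now line up with the edge: both sit at zoom row ~153 and the edge at ~152, which puts the shoulder at y≈0.180–0.182 against 0.1805. The board is square to within 0.3°. I'll move clear and take a last look.

{"method": "send_rows", "body": {"steps": [[[0.6,0,0,0.03,0],[0.6,0,-0.05,0.06,0],[0.6,0,-0.11,0.06,0],[0.6,0,-0.17,0.06,0],[0.6,-0.02,-0.23,0.06,0],[0.6,-0.04,-0.28,0.06,0],[0.6,-0.04,-0.28,0.06,0],[0.6,-0.04,-0.28,0.06,0]]]}}

```text
t: 28.28
tcp_pos: [0.4534, -0.1905, 0.2032]
tool_rot: [0.001, 0.707, -0.001, 0.707]
force: [-1.0, 0.1, -0.2]
finger_gap: 0.399
```

```bash
python3 - <<'E'
from h import *
s=manip.sense();print(s['t'],s['tcp_pos'],s['force'])
im=manip.snapshot('scene')[:,:,::-1].copy();cv2.imwrite('pics/s14.png',im)
E
```

```text
28.275 [ 0.45339527 -0.19052627  0.20316279] [-1.00612706  0.06230989 -0.21680165]
```

View pics/s14.png

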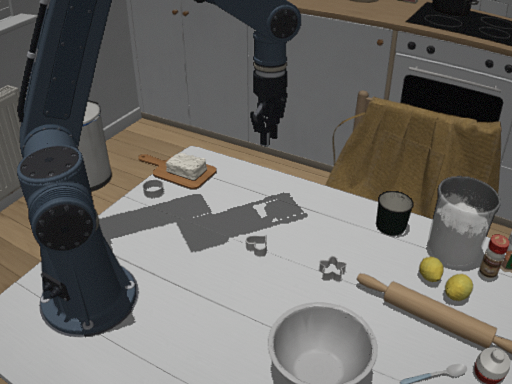

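The scene view shows the board at (185,172) with its handle over the edge and the butter on it. The cutter lies flat at (153,188). The heart (257,243), star (333,268) and mug (394,212) are where they were. Handing in.

```bash
python3 -c "
from station import manip
print(manip.sign_off())"
```

```text
the job is handed in; nothing more can be done
None
```

The job is handed in at about 28 s of the 67 s allowed. My last checks looked good; the hand-in itself reports no verdict.

**What I did**
- **Round cutter:** I lowered the closed fingertips inside it and pushed it about 0.18 m aside, before touching the board. It lies flat at about (0.377, 0.118), roughly 3 cm clear of the blade.
- **Board:** I pushed its back end with two slightly spread fingertips, which turned it square from about −11°. I recentred the fingers once along the way. I then looked from directly above the edge and pushed the last 6 mm.

**Last checks**
- **Shoulders and edge:** the wrist view over the edge put the shoulders at y≈0.180–0.182 m and the edge at 0.1805 m, level to about 2 mm. The board is square to within about 0.3°.
- **Everything else:** the butter still sits near the middle of the blade. The mug, heart and star show no visible movement, and the arm is clear of everything.

**Disagreements:** the measurements did not fully agree. The edge came out at 0.178 m in one early wrist view and 0.179–0.183 m in the others. Before the last push, estimates of how far the shoulders were short ranged from 3 to 7 mm. All of these are within the allowed 12.5 mm.

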